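Isolate and vent the coffee machine's water filter block and pull the spent cartridges

TASK

Take the spent filter cartridges out of the espresso machine's water filter: first turn the blue isolator knob clockwise until it clicks over to bypass, then release the pressure by pushing the red vent knob down and screwing it clockwise fully in. Only then twist each spent cartridge anticlockwise past its stop, lift it out of its well and put it into the black tub, which stays standing on the counter; there may be two or three cartridges. Leave the isolator on bypass and the vent screwed in, and do not disturb the pitcher, cup, tamper or portafilter.

Things in the scene. Friction and masses are not known exactly. Their poses are not given: they have to be found in the camera images.
- block: White water-filter block bolted to the counter, 220 (x) x 310 (y) x 70 mm high. Origin: centre of its underside; z up; x points from the front row (isolator at -55, -60 mm; vent at -55, 60 mm) to the rear row of three wells. Beside each well two dark steel claws (on its block +y and -y sides, 19.5 mm above the top face) hook over the cartridge's lugs.
- well0 (a point): Mouth of the first well (39 mm square, through hole) in the block's top face, at block (45, -95, 70) mm; axes as the block.
- well1 (a point): Mouth of the middle well, block (45, 0, 70) mm.
- well2 (a point): Mouth of the last well, block (45, 95, 70) mm.
- isolator (a joint): Angle of the blue isolator knob, rad, growing CLOCKWISE seen from above: 0 = on filter, 1.05 = on bypass (both hard stops). It is sprung to snap to whichever end is nearer: the detent's top is at 0.53, peak torque about 0.1 Nm.
- isolator_grip (a point): Grip point of the blue isolator knob, on its axis, 115 mm above the counter; turns with the knob. The grip is an upright bar 42 mm long along this point's x axis, 12 mm thick along y, from 21 mm below to 13 mm above this point, on a disc 44 mm across.
- vent (a joint): Angle of the red vent screw-knob, rad, growing CLOCKWISE seen from above (screwing in): 0 = out, 2.4 = fully in (hard stop). While the knob is up it is blocked at about 0.3 rad; only when it has been pushed down at least 9 mm does the thread catch (past about 0.45 rad) and then it stays down by itself and goes 1.8 mm further down per rad. Needs under 0.2 Nm.
- vent_press (a joint): How far the red vent knob is down, m: 0 = up (sprung, 3 N preload, 0.4 N/mm), about 0.012 when screwed fully in, 0.016 at most.
- vent_grip (a point): Grip point of the red vent knob, on its axis, 128 mm above the counter when the knob is up; turns and sinks with the knob. The same 42 x 12 mm upright bar along this point's x axis, 12 mm thick along y, from 21 mm below to 13 mm above this point.
- tub: Loose black open tub for spent cartridges, 220 (x) x 170 (y) x 60 mm, walls and floor 5 mm, 0.8 kg, standing on the counter. Origin: centre of its underside, z up.
- pitcher: Steel milk pitcher 84 mm across, 110 mm high; origin at the centre of its underside. Not to be disturbed.
- cup: White cup 80 mm across, 65 mm high; origin at the centre of its underside. Not to be disturbed.
- tamper: Coffee tamper 58 mm across, 92 mm high; origin at the centre of its underside. Not to be disturbed.
- portafilter: Portafilter lying on the counter, head 70 mm across and 34 mm high with a black handle 130 mm long along its y; origin at the centre of the head's underside. Not to be disturbed.
- cart0: Spent filter cartridge, about 0.22 kg, 115 mm tall: white cylinder 36 mm across, 83 mm long, amber band; two orange lugs (54 mm over the tips, 10 mm wide, 58 to 66 mm up); orange grip bar on top, 40 mm long, 12 mm thick, 81 to 115 mm up. Lugs and bar run along its x. Origin: centre of its underside, z up the cartridge. In any of the wells, or absent (None).
- cart0_mid (a point): Point on the axis of cart0, 45 mm above its underside. Locked in the well, its x runs along block y or up to 0.2 rad anticlockwise of that. Turned anticlockwise from above it passes a small sprung plunger about 35 degrees on; from 60 to 90 degrees (stop; x along block x) the lugs are clear of the claws and it lifts straight out (65 mm clears the top face, 80 mm the claws).
- cart0_grip (a point): Grip point on the axis of cart0, in its orange bar, 102 mm above its underside (114 mm above the counter in the well); axes as the cartridge.
- cart1: Spent filter cartridge, about 0.22 kg, 115 mm tall: white cylinder 36 mm across, 83 mm long, amber band; two orange lugs (54 mm over the tips, 10 mm wide, 58 to 66 mm up); orange grip bar on top, 40 mm long, 12 mm thick, 81 to 115 mm up. Lugs and bar run along its x. Origin: centre of its underside, z up the cartridge. In any of the wells, or absent (None).
- cart1_mid (a point): Point on the axis of cart1, 45 mm above its underside. Locked in the well, its x runs along block y or up to 0.2 rad anticlockwise of that. Turned anticlockwise from above it passes a small sprung plunger about 35 degrees on; from 60 to 90 degrees (stop; x along block x) the lugs are clear of the claws and it lifts straight out (65 mm clears the top face, 80 mm the claws).
- cart1_grip (a point): Grip point on the axis of cart1, in its orange bar, 102 mm above its underside (114 mm above the counter in the well); axes as the cartridge.
- cart2: Spent filter cartridge, about 0.22 kg, 115 mm tall: white cylinder 36 mm across, 83 mm long, amber band; two orange lugs (54 mm over the tips, 10 mm wide, 58 to 66 mm up); orange grip bar on top, 40 mm long, 12 mm thick, 81 to 115 mm up. Lugs and bar run along its x. Origin: centre of its underside, z up the cartridge. In any of the wells, or absent (None).
- cart2_mid (a point): Point on the axis of cart2, 45 mm above its underside. Locked in the well, its x runs along block y or up to 0.2 rad anticlockwise of that. Turned anticlockwise from above it passes a small sprung plunger about 35 degrees on; from 60 to 90 degrees (stop; x along block x) the lugs are clear of the claws and it lifts straight out (65 mm clears the top face, 80 mm the claws).
- cart2_grip (a point): Grip point on the axis of cart2, in its orange bar, 102 mm above its underside (114 mm above the counter in the well); axes as the cartridge.
Things that resemble listed ones, but are neither listed nor needed, are in the scene too. Leave any purple look-alike of the cart1 alone.

How it is judged:
On the way, in this order (a step that is already met when the one before it is completed fails the run):
1. the isolator has clicked over to bypass (value of joint isolator above 0.9 rad), for 0.3 s.
2. the vent knob is screwed fully in (value of joint vent above 2.15 rad and value of joint vent_press above 0.01 m), for 0.3 s.
At the end, for the whole second after the job is handed in: Isolator on bypass (over 0.9 rad), vent screwed in (over 2.15 rad, over 10 mm down), every cartridge present at rest in the tub in any attitude (its middle inside the walls, under 85 mm above the tub's underside), tub level on the counter (all of step 2 and value of joint isolator above 0.9 rad and angle between tub's own z axis and vertical below 0.1 rad and height (world z) of tub below 0.012 m and linear speed of each of tub, cart0, cart1, cart2 below 0.03 m/s and x of cart0_mid in the frame of tub between -0.105 and 0.105 m and y of cart0_mid in the frame of tub between -0.08 and 0.08 m and z of cart0_mid in the frame of tub between 0 and 0.085 m and x of cart1_mid in the frame of tub between -0.105 and 0.105 m and y of cart1_mid in the frame of tub between -0.08 and 0.08 m and z of cart1_mid in the frame of tub between 0 and 0.085 m and x of cart2_mid in the frame of tub between -0.105 and 0.105 m and y of cart2_mid in the frame of tub between -0.08 and 0.08 m and z of cart2_mid in the frame of tub between 0 and 0.085 m); the robot touches nothing.
It fails at once if a cartridge lifted out while the filter is still under pressure (vent not yet screwed in) (value of joint vent below 2 rad and z of any of cart0, cart1, cart2 in the frame of block above 0.04 m).
It fails at once if the pitcher was disturbed (moved over 40 mm or tipped) (distance of pitcher from where it was at the start of the episode above 0.04 m or angle between pitcher's own z axis and vertical above 0.5 rad).
It fails at once if the cup was disturbed (moved over 40 mm or tipped) (distance of cup from where it was at the start of the episode above 0.04 m or angle between cup's own z axis and vertical above 0.5 rad).
It fails at once if the tamper was disturbed (moved over 40 mm or tipped) (distance of tamper from where it was at the start of the episode above 0.04 m or angle between tamper's own z axis and vertical above 0.5 rad).
It fails at once if the portafilter was disturbed (moved over 40 mm or tipped) (distance of portafilter from where it was at the start of the episode above 0.04 m or angle between portafilter's own z axis and vertical above 0.5 rad).
Of cart0, cart1, cart2 only 2 to 3 are there at a start; the rules pass over those that are not, and their reading is None.
At some moment in a run one of tub may be knocked a few centimetres aside while the robot is not near it.
Once in a run the grip may slacken for a moment while it holds something.
It also fails if it takes over 210 s, if anything falls off the work surface, if the arm or the gripper's body presses on something with over 40 N, if the wrist force passes 120 N, or if a joint passes its speed limit or range.

ROBOT

A 6-joint arm with a two-finger parallel gripper is mounted at the origin on the work surface. World frame = base frame: x ahead of the robot, y to its left, z up, the work surface at z = 0. Lengths are in m, angles in rad, forces in N, time in s.
With the tool pointing down it reaches from about 0.35 to 0.975 m from the base axis. Payload 4.9 kg.
Tool frame: the origin (TCP) lies midway between the tips of the shut fingers; the grasp point (between the pads) lies 19 mm behind it (ctrl.hold_point_z is the distance from the TCP to the grasp point, in m); z points along the fingers, y is the line along which they close (so a half turn about z gives the same grasp; the last joint's range is limited). The gripper opens to 85 mm and grips with 20 to 120 N. Pads are 22 mm wide; open, the fingers measure 114 mm over their backs; the gripper's body (76 mm by 85 mm) begins 54 mm behind the grasp point. The pads swing forward as they close: fully open they stand 13 mm farther back than shut.
Start: joints at [1.023, 0.053, 1.613, -0, 1.476, -0.119], TCP at [0.26, 0.568, 0.231] pointing down, gripper open.
Joint ranges: [-3.01, 3.01], [-1.01, 2.22], [0.06, 2.58], [-1.02, 4.17], [0.09, 2.62], [-3.14, 3.14]. Speed limits (rad/s): [2.57, 2.57, 3.14, 3.14, 3.14, 3.14].

INTERFACE

Orientations are given as a rotation vector (axis times angle).
In Python, from station import status, viewer, finish_job, ctrl gives the robot as it stands.
- The arm moves only by the shell command python3 -m jog 'ROWS' [FORCE]. ROWS is JSON, a list of rows, each a list of 7 numbers: the turn, a rotation vector about the tool's x, y, z each as a share of 5 degrees, from -1 to 1, then the shift along the tool's x, y, z each as a share of 30 mm, from -1 to 1, then the opening, from -1 (shut) to 1 (fully open). A call has 1 to 5 rows; each row shifts and turns the commanded pose from where the row before left it, along the tool's axes as they then stand; what a row does not reach is not made up. A row lasts 1/8 s, in which the tool goes at most 62.5 mm and 10.7 degrees, less where a joint would pass 70% of its speed; a pose out of reach is approached as far as the arm can. A call with a number of a shift or a turn outside -1 to 1 is refused whole. A call with a gripper value outside its range is refused whole. The fingers move at their own pace and stop on an object; FORCE is the grip in N (left out, the last holds). Time passes only in rows, so rows that do not move let the fingers close. It gives the time, the measured TCP pose, the force, the opening and the grip force at its end, in the units of the state.
- status.get_obs(): the state, without advancing time (a new reading comes with each control period).
- viewer.get_image(name): name is "side" or "top"; returns a dict with "img" (480x640x3 uint8, red, green, blue), "fovy" (degrees; the focal length in pixels is half the picture's height over the tangent of half this angle, whatever the lens; pixels are square), "cx", "cy" (the principal point, pixels), "rvec" (rotation vector, rad) and "tvec" (3), from world to camera coordinates, as OpenCV has them. Camera axes: x right, y down, z forward; pixel columns grow to the right and rows downward; lengths in m; the calibration is good to about 2 mm. A picture is of the moment at which its call begins. There is no depth.
- finish_job(): hands the job in; it is judged then, once.
The state is a dict: "t": time; "q": joint angles; "dq": joint speeds; "effort": joint torques, N m; "tool_pos": TCP position; "tool_rot": TCP orientation; "contact_force": force on the tool from outside, world axes, zero at the start; "wrist_torque": the same for the moment, N m; "opening": finger opening in m; "grip_force": force on a finger pad.
Only numpy, scipy, OpenCV 4.12 (cv2) and the standard library are available. Lean on these libraries where they do the work, as an engineer would, in place of code of your own. Each camera call takes 0.05 s, during which the arm holds its last target. There are 200 camera calls.

## Working session

There is one attempt and no reset: what is moved stays moved. The work goes in short steps, Python scripts to look and compute and a shell command to move; the robot and the scene stay as the last step left them, time stands still between calls to the robot, and variables do not carry over. Pictures are saved under pics/ and viewed, at most 14 in all, crops included, and the job is handed in when it is done.

```bash
ls; mkdir -p pics; python3 - <<'E'
from station import status, viewer, ctrl
import cv2
for n in("top","side"):
    d=viewer.get_image(n); cv2.imwrite(f"pics/{n}0.png",d["img"][:,:,::-1]); print(n,d["fovy"],d["cx"],d["cy"],d["rvec"],d["tvec"])
print(status.get_obs(),ctrl.hold_point_z)
E
```

```text
pics
top 47.37978548348856 311.33449998373 240.8394774488934 [ 2.19350009 -2.20545277  0.09706292] [0.06096312 0.54025754 1.50530374]
side 52.435714887505924 311.70935656601756 240.58929831709975 [ 2.09372389 -0.93051848  0.41628484] [-0.31315246  0.35369746  0.8057846 ]
{'t': 0.1, 'q': array([ 1.02301823e+00,  5.33230972e-02,  1.61419286e+00, -3.56121290e-05,
        1.47598484e+00, -1.19003167e-01]), 'dq': array([ 0.00154856,  0.00064954, -0.00333408, -0.00020991,  0.00110305,
        0.00171154]), 'effort': array([-2.74642082e-05, -3.94907105e+01, -3.71359742e+01, -1.86898119e-04,
        4.01445446e-03,  2.43206858e-05]), 'tool_pos': array([0.25955637, 0.56792215, 0.23014435]), 'tool_rot': array([-6.68239342e-01, -3.06909430e+00,  2.84995287e-03]), 'contact_force': array([-0.58674123,  1.43171186, -0.60345878]), 'wrist_torque': array([-0.0175142 , -0.01885388, -0.02796495]), 'grip_force': 0.0, 'opening': 0.08523946908798036} 0.0187
```

View pics/top0.png

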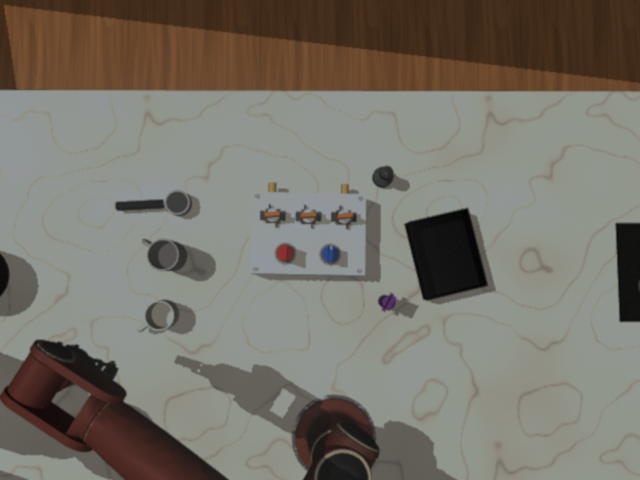

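View pics/side0.png

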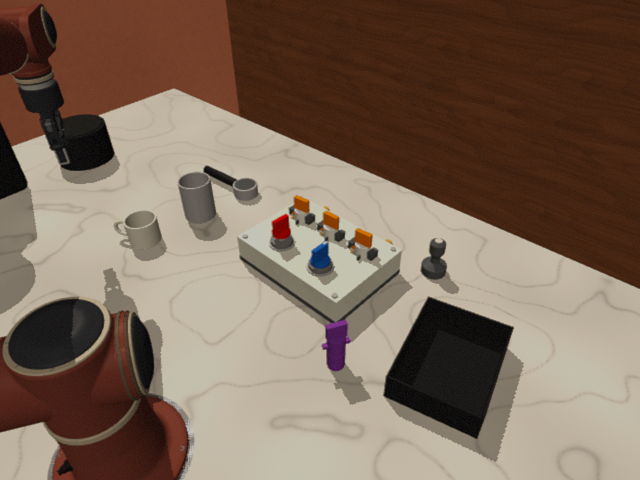

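The top view shows three orange-topped cartridges at about (272,215), (308,216) and (344,216), the red vent at (285,253) and the blue isolator at (330,254). The tub is at (446,254). Look-alikes: the purple cartridge at (388,302) for the orange cartridges, and the black box at (628,272) plus the round black item at the left edge for the tub.

I choose the orange cartridges in the white block and the open tub beside it. I'll check that in one close crop.

```bash
cat > h.py <<'E'
import numpy as np, cv2
from station import status, viewer, ctrl
from scipy.spatial.transform import Rotation as R
def cam(n):
    d=viewer.get_image(n); f=240/np.tan(np.radians(d["fovy"]/2))
    d["K"]=np.array([[f,0,d["cx"]],[0,f,d["cy"]],[0,0,1]]); d["R"]=R.from_rotvec(d["rvec"]).as_matrix(); return d
def w(d,uv,z):
    r=d["R"].T@np.linalg.inv(d["K"])@[*uv,1]; c=-d["R"].T@np.array(d["tvec"]); return c+r*(z-c[2])/r[2]
def px(d,p): 
    return cv2.projectPoints(np.float64(p).reshape(-1,1,3),np.float64(d["rvec"]),np.float64(d["tvec"]),d["K"],None)[0][:,0]
def blobs(d,name,z):
    hsv=cv2.cvtColor(d["img"],cv2.COLOR_RGB2HSV); H,S,V=cv2.split(hsv)
    m={"orange":(H>7)&(H<20)&(S>150)&(V>120),"red":((H<5)|(H>175))&(S>150)&(V>100),"blue":(H>100)&(H<125)&(S>120)}[name]
    m=(m*255).astype(np.uint8); m[:150]=0; n,l,s,c=cv2.connectedComponentsWithStats(m)
    out=[]
    for i in range(1,n):
        if s[i,4]>15:
            yx=np.argwhere(l==i)[:,::-1]; P=np.array([w(d,q,z) for q in yx])[:,:2]
            ev,V_=np.linalg.eigh(np.cov(P.T)); a=V_[:,1]; out.append((P.mean(0).round(4),round(np.degrees(np.arctan2(a[1],a[0]))%180,1),s[i,4],c[i].round(1)))
    return out
def tool():
    o=status.get_obs(); M=R.from_rotvec(o["tool_rot"]).as_matrix(); return o,M
def go(p,yaw):
    """p: desired grasp pt xyz (open-ish); yaw(deg) of tool y axis in world; prints tool-axis shifts (units of 30mm) & turns (units of 5deg)"""
    o,M=tool(); q=np.array(o["tool_pos"]); 
    best=min(((yaw+k-np.degrees(np.arctan2(M[1,1],M[0,1]))+180)%360-180 for k in(0,180)),key=abs)
    y=np.radians(np.degrees(np.arctan2(M[1,1],M[0,1]))+best)
    Y=np.array([np.cos(y),np.sin(y),0]); Z=np.array([0,0,-1.]); T=np.c_[np.cross(Y,Z),Y,Z]
    rv=R.from_matrix(M.T@T).as_rotvec(degrees=True)/5
    print("tcp",q.round(4),"tilt",np.degrees(np.arccos(-M[2,2])).round(2),"q",np.round(o["q"],2))
    print("turn u",rv.round(2),"shift now u",(M.T@(np.array(p)-q)/.03).round(2),"shift after turn u",(T.T@(np.array(p)-q)/.03).round(2))
E
python3 - <<'E'
from h import *
d=cam("top")
for n,z in(("orange",.127),("red",.141),("blue",.128)): print(n,blobs(d,n,z))
K=d["img"][150:330,230:500]; cv2.imwrite("pics/c1.png",cv2.resize(K,None,fx=2.9,fy=2.9,interpolation=cv2.INTER_CUBIC)[:,:,::-1])
# tub rim via dark mask
g=d["img"].max(2); m=((g<40)*255).astype(np.uint8); m[:190]=0;m[320:]=0;m[:,:395]=0;m[:,510:]=0
r=cv2.minAreaRect(np.argwhere(m>0)[:,::-1].astype(np.float32)); print(r); print([w(d,q,.06).round(3) for q in cv2.boxPoints(r)])
E
```

```text
orange [(array([0.6041, 0.1627]), np.float64(95.6), np.int32(33), array([271.7, 213.7])), (array([0.6018, 0.0682]), np.float64(93.8), np.int32(31), array([308.2, 214.5])), (array([ 0.6001, -0.0277]), np.float64(95.3), np.int32(37), array([345.2, 215. ]))]
red [(array([0.5038, 0.1353]), np.float64(173.4), np.int32(115), array([282.2, 252.2]))]
blue [(array([0.4991, 0.0132]), np.float64(71.3), np.int32(172), array([329.8, 254. ]))]
((445.7698059082031, 254.05615234375), (79.23814392089844, 64.92599487304688), 76.29303741455078)
[array([ 0.585, -0.196,  0.06 ]), array([ 0.626, -0.37 ,  0.06 ]), array([ 0.416, -0.416,  0.06 ]), array([ 0.376, -0.243,  0.06 ])]
```

View pics/c1.png

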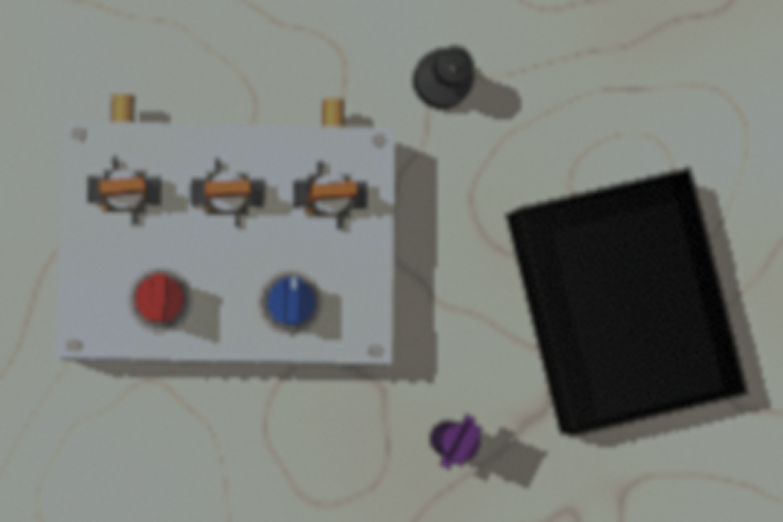

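```bash
cat >> h.py <<'E'
C=np.array([.602,.0676]); YAW=-1.2
def blk(p,c=None,yaw=None):
    """block mm -> world m"""
    yaw=np.radians(YAW if yaw is None else yaw); c=C if c is None else c
    Rz=np.array([[np.cos(yaw),-np.sin(yaw)],[np.sin(yaw),np.cos(yaw)]]); p=np.atleast_2d(np.float64(p))/1000
    return np.c_[(p[:,:2]-[.045,0])@Rz.T+c,p[:,2]]
def bar(x,y,zt,ang,l=42):
    a=np.radians(ang); u=np.array([np.cos(a),np.sin(a)])*l/2; v=np.array([-np.sin(a),np.cos(a)])*6
    return blk([[x+s*u[0]+t*v[0],y+s*u[1]+t*v[1],zt] for s,t in((1,1),(1,-1),(-1,-1),(-1,1))])
E
python3 - <<'E'
from h import *
out=[]
for n,(a,b,c,e),k in(("top",(175,285,240,380),5.6),("side",(180,330,230,410),4.4)):
    d=cam(n); I=cv2.resize(d["img"][a:b,c:e],None,fx=k,fy=k,interpolation=cv2.INTER_CUBIC)[:,:,::-1].copy()
    for P in[blk([[110,155,70],[110,-155,70],[-110,-155,70],[-110,155,70]]),bar(-55,-60,128,0),bar(-55,60,141,0)]+[bar(45,y,127,90+6,40) for y in(-95,0,95)]:
        q=((px(d,P)-[c,a]+.5)*k).astype(int); cv2.polylines(I,[q.reshape(-1,1,2)],True,(0,255,0),1)
    cv2.imwrite(f"pics/o_{n}.png",I); print(I.shape)
E
```

```text
(616, 784, 3)
(660, 792, 3)
```

View pics/o_top.png

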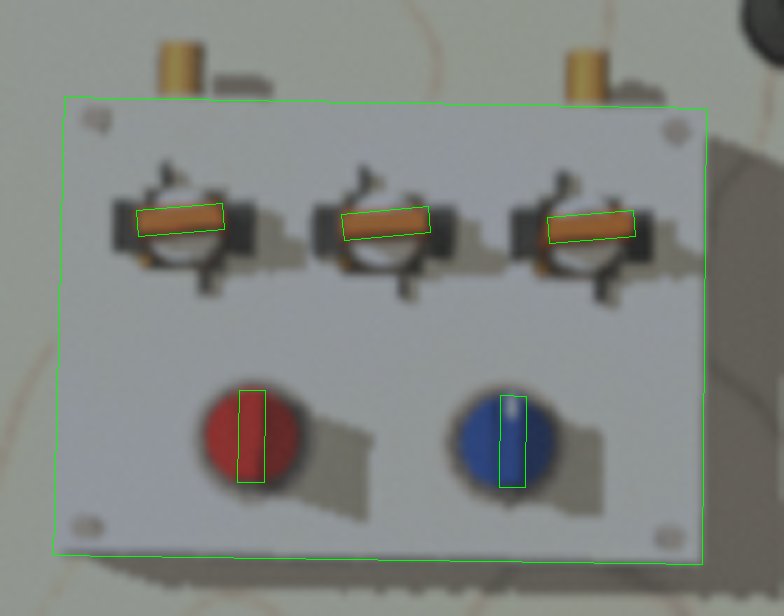

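View pics/o_side.png

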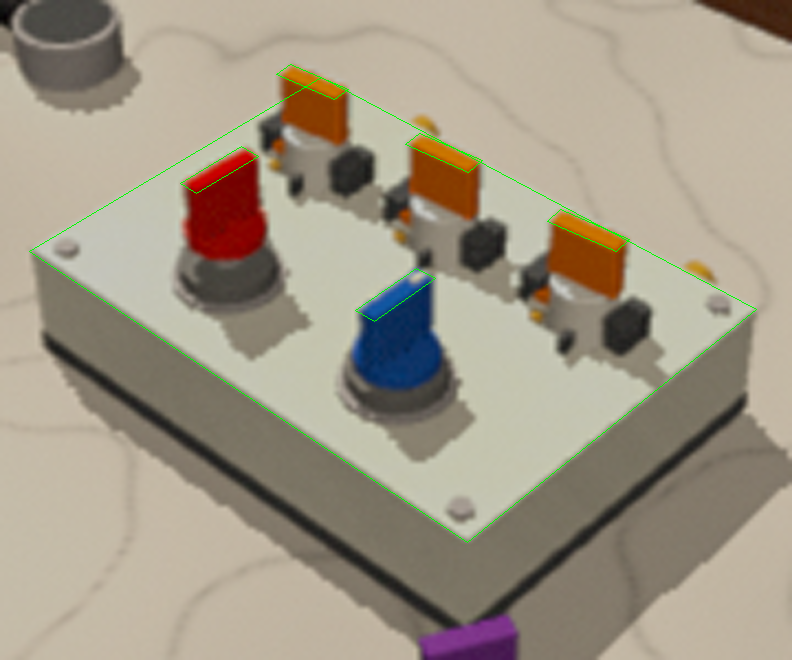

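The overlay fits in both views: bars centred at top-crop pixels (512,441) blue, (251,436) red, and (181,219), (386,223), (591,227) orange. The two knob bars run along block x, and the three orange bars are about 6° past block y. On to the isolator.

```bash
python3 - <<'E'
from h import *
p=blk([[-55,-60,220]])[0]; print(p); go(p,88.8)
o,M=tool(); print(M.round(2))
E
```

```text
[0.50076539 0.0097074  0.22      ]
tcp [0.2597 0.5682 0.2307] tilt 0.06 q [ 1.02  0.05  1.61  0.    1.48 -0.12]
turn u [-0.01 -0.   -4.67] shift now u [-15.05 -13.59   0.37] shift after turn u [ -8.42 -18.44   0.36]
[[-0.91  0.42 -0.  ]
 [ 0.42  0.91 -0.  ]
 [ 0.   -0.   -1.  ]]
```

```bash
python3 -m jog '[[0,0,-1,0,0,0,1],[0,0,-1,0,0,0,1],[0,0,-1,0,0,0,1],[0,0,-1,0,0,0,1],[0,0,-0.67,0,0,0,1]]' 30
python3 -m jog '[[0,0,0,-0.5,-1,0,1],[0,0,0,-0.5,-1,0,1],[0,0,0,-0.5,-1,0,1],[0,0,0,-0.5,-1,0,1],[0,0,0,-0.5,-1,0,1]]'
python3 -m jog '[[0,0,0,-0.5,-1,0,1],[0,0,0,-0.5,-1,0,1],[0,0,0,-0.5,-1,0,1],[0,0,0,-0.5,-1,0,1],[0,0,0,-0.5,-1,0,1]]'
python3 -m jog '[[0,0,0,-0.5,-1,0,1],[0,0,0,-0.5,-1,0,1],[0,0,0,-0.5,-1,0,1],[0,0,0,-0.5,-1,0,1],[0,0,0,-0.5,-1,0,1]]'
python3 -m jog '[[0,0,0,-0.5,-1,0,1],[0,0,0,-0.5,-1,0,1],[0,0,0,0,-1,0,1],[0,0,0,0,-0.4,0,1],[0,0,0,0,0,0,1]]'
python3 -c "
from h import *
go([.5008,.0097,.1],88.8)"
```

```text
t: 0.88
tool_pos: [0.2598, 0.5683, 0.2311]
tool_rot: [-0.03, -3.141, 0.0]
contact_force: [0.7, 0.3, -1.1]
opening: 0.0856
grip_force: 0.0
t: 1.5
tool_pos: [0.332, 0.4158, 0.2312]
tool_rot: [0.033, 3.141, -0.0]
contact_force: [0.2, 0.9, 0.5]
opening: 0.0854
grip_force: 0.0
t: 2.12
tool_pos: [0.4037, 0.2643, 0.2313]
tool_rot: [0.033, 3.141, 0.0]
contact_force: [-0.5, 0.4, -0.1]
opening: 0.0855
grip_force: 0.0
t: 2.75
tool_pos: [0.4755, 0.1127, 0.2313]
tool_rot: [0.034, 3.141, 0.0]
contact_force: [0.0, 0.8, 0.4]
opening: 0.0853
grip_force: 0.0
t: 3.38
tool_pos: [0.5029, 0.011, 0.2312]
tool_rot: [-0.035, -3.141, -0.001]
contact_force: [0.6, -0.6, -0.1]
opening: 0.0852
grip_force: 0.0
tcp [0.5029 0.011  0.2312] tilt 0.03 q [-0.13 -0.25  1.89  0.    1.5  -1.67]
turn u [ 0.01 -0.   -0.02] shift now u [ 0.07 -0.05  4.37] shift after turn u [ 0.07 -0.04  4.37]
```

```bash
python3 -m jog '[[0,0,0,0.07,-0.04,0.9,1],[0,0,0,0,0,0.9,1],[0,0,0,0,0,0.9,1],[0,0,0,0,0,0.9,1],[0,0,0,0,0,0.77,1]]'
python3 -m jog '[[0,0,0,0,0,0,1],[0,0,0,0,0,0,-1],[0,0,0,0,0,0,-1],[0,0,0,0,0,0,-1],[0,0,0,0,0,0,-1]]' 30
python3 -m jog '[[0,0,0,0,0,0,-1],[0,0,0,0,0,0,-1],[0,0,0,0,0,0,-1],[0,0,0,0,0,0,-1],[0,0,0,0,0,0,-1]]' 30
```

```text
t: 4.0
tool_pos: [0.5005, 0.0113, 0.0991]
tool_rot: [-0.031, -3.141, -0.001]
contact_force: [0.6, 0.1, 0.7]
opening: 0.0855
grip_force: 0.0
t: 4.62
tool_pos: [0.5012, 0.0101, 0.1007]
tool_rot: [0.034, 3.141, 0.001]
contact_force: [-0.9, 8.7, 8.1]
opening: 0.0122
grip_force: 6.2
t: 5.25
tool_pos: [0.5013, 0.0104, 0.1009]
tool_rot: [0.033, 3.141, 0.002]
contact_force: [-2.0, 5.3, 5.7]
opening: 0.0116
grip_force: 33.4
```

```bash
python3 -m jog '[[0,0,0.8,0,0,0,-1],[0,0,0.8,0,0,0,-1],[0,0,0.8,0,0,0,-1],[0,0,0.8,0,0,0,-1],[0,0,0.8,0,0,0,-1]]' 
python3 -m jog '[[0,0,0.8,0,0,0,-1],[0,0,0.8,0,0,0,-1],[0,0,0.8,0,0,0,-1],[0,0,0.8,0,0,0,-1],[0,0,0.8,0,0,0,-1]]' 
python3 -m jog '[[0,0,0.8,0,0,0,-1],[0,0,0.8,0,0,0,-1],[0,0,0.8,0,0,0,-1],[0,0,0.8,0,0,0,-1],[0,0,0.4,0,0,0,-1]]' 
python3 -m jog '[[0,0,0,0,0,0,-1],[0,0,0,0,0,0,-1],[0,0,0,0,0,0,-1]]' 
python3 -c "
from h import *
o,M=tool(); print(o['wrist_torque']); go([.5008,.0097,.1],88.8)"
```

```text
t: 5.88
tool_pos: [0.5012, 0.0105, 0.1009]
tool_rot: [0.581, 3.087, 0.002]
contact_force: [-2.1, 5.4, 5.4]
opening: 0.0115
grip_force: 33.5
t: 6.5
tool_pos: [0.5013, 0.0106, 0.1009]
tool_rot: [1.109, 2.939, 0.002]
contact_force: [-1.2, 4.9, 5.6]
opening: 0.0115
grip_force: 33.5
t: 7.12
tool_pos: [0.5013, 0.0107, 0.1009]
tool_rot: [-1.554, -2.73, -0.003]
contact_force: [-0.6, 5.6, 4.8]
opening: 0.0114
grip_force: 33.4
t: 7.5
tool_pos: [0.5014, 0.0107, 0.1009]
tool_rot: [1.552, 2.731, 0.003]
contact_force: [-0.9, 5.8, 6.0]
opening: 0.0114
grip_force: 33.4
[ 0.81148503  0.23573738 -0.09187561]
tcp [0.5014 0.0107 0.1009] tilt 0.11 q [-0.13 -0.13  2.01  0.    1.25 -0.67]
turn u [  0.02   0.   -11.6 ] shift now u [-0.02 -0.03  0.03] shift after turn u [ 0.02 -0.03  0.03]
```

```bash
python3 -m jog '[[0,0,0,0,0,0,1],[0,0,0,0,0,0,1],[0,0,0,0,0,0,1],[0,0,0,0,0,-0.5,1],[0,0,0,0,0,-1,1]]' 
python3 -m jog '[[0,0,0,0,0,-1,1],[0,0,-1,0,0,-1,1],[0,0,-1,0,0,0,1],[0,0,-1,0,0,0,1],[0,0,-1,0,0,0,1]]' 
python3 -m jog '[[0,0,-1,0,0,0,1],[0,0,-1,0,0,0,1],[0,0,-1,0,0,0,1],[0,0,-1,0,0,0,1],[0,0,-1,0,0,0,1]]' 
python3 -m jog '[[0,0,-1,0,0,0,1],[0,0,-1,0,0,0,1],[0,0,-0.6,0,0,0,1],[0,0,0,0,0,0,1]]' 
python3 -c "
from h import *
print(blobs(cam('top'),'blue',.128))
p=blk([[-55,60,112]])[0];print(p);go(p,88.8)"
```

```text
t: 8.12
tool_pos: [0.5, 0.0099, 0.1451]
tool_rot: [-1.551, -2.729, 0.002]
contact_force: [0.2, 0.6, 0.5]
opening: 0.0858
grip_force: 0.0
t: 8.75
tool_pos: [0.5012, 0.0098, 0.2066]
tool_rot: [1.05, 2.959, 0.0]
contact_force: [-0.4, -0.3, 0.6]
opening: 0.0851
grip_force: 0.0
t: 9.38
tool_pos: [0.5012, 0.0098, 0.2065]
tool_rot: [0.384, 3.117, -0.0]
contact_force: [-0.2, 0.7, -0.5]
opening: 0.0852
grip_force: 0.0
t: 9.88
tool_pos: [0.5012, 0.0098, 0.2063]
tool_rot: [0.034, 3.14, -0.001]
contact_force: [0.1, -0.3, -0.5]
opening: 0.0855
grip_force: 0.0
[]
[0.50327848 0.12968108 0.112     ]
tcp [0.5012 0.0099 0.2061] tilt 0.06 q [-0.13 -0.23  1.92 -0.    1.45 -1.68]
turn u [-0.    0.01 -0.01] shift now u [0.02 4.   3.14] shift after turn u [0.01 3.99 3.14]
```

```bash
python3 -m jog '[[0,0,0,-0.02,1,0,1],[0,0,0,-0.02,1,0,1],[0,0,0,0,1,0,1],[0,0,0,0,1,0,1],[0,0,0,0,0,0,1]]' 
python3 -c "
from h import *
d=cam('top');print(blobs(d,'blue',.128)); d=cam('side')
cv2.imwrite('pics/s2.png',cv2.resize(d['img'][150:330,220:420],None,fx=3,fy=3)[:,:,::-1])
p=blk([[-55,60,112]])[0];go(p,88.8)"
```

```text
t: 10.55
tool_pos: [0.5046, 0.1312, 0.2056]
tool_rot: [0.03, 3.141, 0.0]
contact_force: [-0.1, -1.2, -0.6]
opening: 0.0856
grip_force: 0.0
[(array([0.4999, 0.0135]), np.float64(19.7), np.int32(179), array([329.7, 253.7]))]
tcp [0.5047 0.1297 0.2055] tilt 0.04 q [ 0.11 -0.18  1.88 -0.    1.44 -1.44]
turn u [-0.01  0.   -0.  ] shift now u [0.05 0.   3.12] shift after turn u [ 0.05 -0.    3.12]
```

View pics/s2.png

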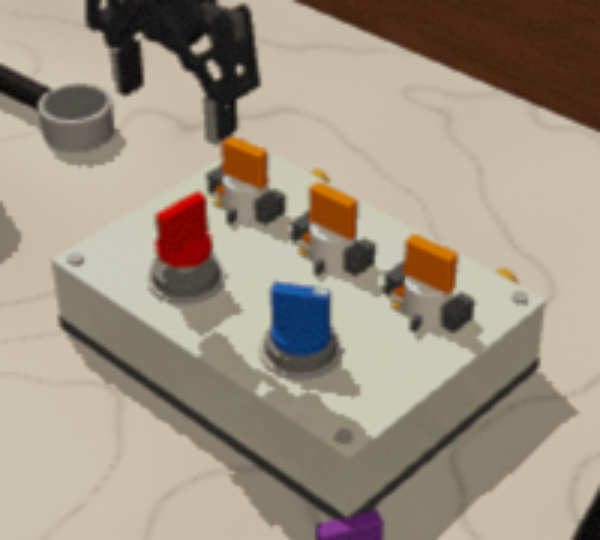

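The blue bar at crop (300,315) has turned about 60° clockwise, so it is on bypass. The red bar at (183,230) is unchanged. Next I grip the vent, push it and screw it in.

```bash
python3 -m jog '[[0,0,0,0.05,0,0.8,1],[0,0,0,0,0,0.8,1],[0,0,0,0,0,0.8,1],[0,0,0,0,0,0.7,1],[0,0,0,0,0,0,1]]' 
python3 -m jog '[[0,0,0,0,0,0,-1],[0,0,0,0,0,0,-1],[0,0,0,0,0,0,-1],[0,0,0,0,0,0,-1],[0,0,0,0,0,0,-1]]' 45
python3 -m jog '[[0,0,0,0,0,0,-1],[0,0,0,0,0,0,-1],[0,0,0,0,0,0,-1]]' 45
python3 -m jog '[[0,0,0,0,0,0.1,-1],[0,0,0,0,0,0.1,-1],[0,0,0,0,0,0.1,-1],[0,0,0,0,0,0.1,-1],[0,0,0,0,0,0,-1]]' 45
```

```text
t: 11.28
tool_pos: [0.5018, 0.1287, 0.1103]
tool_rot: [-0.036, -3.137, 0.001]
contact_force: [0.0, 0.1, 0.4]
opening: 0.0857
grip_force: 0.0
t: 11.9
tool_pos: [0.5033, 0.1304, 0.1127]
tool_rot: [0.033, 3.141, 0.002]
contact_force: [-1.9, 2.0, 2.6]
opening: 0.0111
grip_force: 47.0
t: 12.28
tool_pos: [0.5032, 0.1304, 0.1124]
tool_rot: [0.033, 3.141, 0.001]
contact_force: [-1.8, 4.3, 3.5]
opening: 0.0112
grip_force: 47.0
t: 12.9
tool_pos: [0.5033, 0.1303, 0.1007]
tool_rot: [-0.033, -3.141, -0.001]
contact_force: [-3.3, 3.6, 7.4]
opening: 0.011
grip_force: 47.7
```

```bash
python3 -m jog '[[0,0,1,0,0,0,-1],[0,0,1,0,0,0,-1],[0,0,1,0,0,0,-1],[0,0,1,0,0,0,-1],[0,0,1,0,0,0,-1]]' 
python3 -m jog '[[0,0,1,0,0,0,-1],[0,0,1,0,0,0,-1],[0,0,1,0,0,0,-1],[0,0,1,0,0,0,-1],[0,0,1,0,0,0,-1]]' 
python3 -m jog '[[0,0,1,0,0,0,-1],[0,0,1,0,0,0,-1],[0,0,1,0,0,0,-1],[0,0,1,0,0,0,-1],[0,0,1,0,0,0,-1]]' 
python3 -c "
from h import *
o,M=tool(); print(o['wrist_torque']); go([.5033,.1297,.1],88.8)"
```

```text
t: 13.52
tool_pos: [0.5034, 0.1308, 0.101]
tool_rot: [-0.717, -3.059, -0.003]
contact_force: [-2.8, 6.9, 7.4]
opening: 0.0115
grip_force: 47.7
t: 14.15
tool_pos: [0.5037, 0.1311, 0.1012]
tool_rot: [-1.362, -2.831, -0.004]
contact_force: [-3.1, 7.0, 7.0]
opening: 0.0117
grip_force: 27.0
t: 14.78
tool_pos: [0.504, 0.1313, 0.1014]
tool_rot: [-1.942, -2.469, -0.006]
contact_force: [-1.6, 8.0, 7.2]
opening: 0.0114
grip_force: 49.9
[1.26835815 0.31750892 0.05284815]
tcp [0.504  0.1313 0.1014] tilt 0.21 q [ 0.11 -0.08  1.97  0.    1.25 -0.13]
turn u [  0.05  -0.   -15.04] shift now u [-0.05 -0.04  0.05] shift after turn u [ 0.02 -0.05  0.05]
```

```bash
python3 -m jog '[[0,0,1,0,0,0.01,-1],[0,0,1,0,0,0.01,-1],[0,0,1,0,0,0.01,-1],[0,0,1,0,0,0.01,-1],[0,0,1,0,0,0.01,-1]]' 
python3 -m jog '[[0,0,1,0,0,0,-1],[0,0,1,0,0,0,-1],[0,0,1,0,0,0,-1],[0,0,1,0,0,0,-1],[0,0,1,0,0,0,-1]]' 
python3 -m jog '[[0,0,1,0,0,0,-1],[0,0,1,0,0,0,-1],[0,0,0.5,0,0,0,-1],[0,0,0,0,0,0,-1]]' 
python3 -c "
from h import *
o,M=tool(); print(o['wrist_torque']); go([.5033,.1297,.1],88.8)"
```

```text
t: 15.4
tool_pos: [0.5044, 0.1313, 0.1002]
tool_rot: [-2.43, -1.99, -0.007]
contact_force: [-0.3, 8.8, 7.6]
opening: 0.011
grip_force: 50.0
t: 16.02
tool_pos: [0.5049, 0.1312, 0.1004]
tool_rot: [-2.803, -1.417, -0.008]
contact_force: [-0.0, 6.4, 6.8]
opening: 0.0117
grip_force: 49.9
t: 16.52
tool_pos: [0.505, 0.1311, 0.1005]
tool_rot: [-2.939, -1.107, -0.008]
contact_force: [0.3, 5.9, 7.3]
opening: 0.0113
grip_force: 49.9
[ 1.21140444e+00  4.92282455e-02 -4.45325986e-04]
tcp [0.505  0.1311 0.1005] tilt 0.3 q [ 0.11 -0.08  1.97  0.    1.25  0.96]
turn u [-0.01 -0.06  8.49] shift now u [-0.07 -0.    0.02] shift after turn u [-0.06  0.05  0.02]
```

```bash
python3 -m jog '[[0,0,0.7,0,0,0,-1],[0,0,0.7,0,0,0,-1],[0,0,0,0,0,0,-1]]' 
python3 -c "
from h import *
o,M=tool(); print(o['wrist_torque']); go([.5033,.1297,.1],88.8)"
```

```text
t: 16.9
tool_pos: [0.5051, 0.131, 0.1005]
tool_rot: [3.0, 0.933, 0.008]
contact_force: [1.1, 7.6, 5.6]
opening: 0.0113
grip_force: 67.7
[ 1.13445584 -0.03017422  1.666909  ]
tcp [0.5051 0.131  0.1005] tilt 0.31 q [ 0.11 -0.08  1.97  0.    1.24  1.08]
turn u [ 0.   -0.06  7.15] shift now u [-0.08  0.    0.02] shift after turn u [-0.06  0.04  0.02]
```

```bash
python3 -m jog '[[0,0,0,0,0,0,1],[0,0,0,0,0,0,1],[0,0,0,0,0,0,1],[0,0,0,0,0,-0.5,1],[0,0,0,0,0,-1,1]]' 
python3 -m jog '[[0,0,0,0,0,-1,1],[0,0,0,0,0,-1,1],[0,0,0,0,0,0,1]]' 
python3 -c "
from h import *
p=blk([[45,-95,.118*1000-19]])[0];print(p);go(p,4.5)"
```

```text
t: 17.52
tool_pos: [0.5022, 0.1296, 0.1434]
tool_rot: [-3.002, -0.925, 0.005]
contact_force: [0.8, 0.5, 0.2]
opening: 0.0852
grip_force: 0.0
t: 17.9
tool_pos: [0.5052, 0.13, 0.2079]
tool_rot: [3.001, 0.925, 0.011]
contact_force: [0.3, 0.1, -0.4]
opening: 0.0853
grip_force: 0.0
[ 0.60001047 -0.02737916  0.099     ]
tcp [0.5052 0.13   0.2079] tilt 0.42 q [ 0.11 -0.19  1.88 -0.    1.44  1.08]
turn u [  0.08  -0.04 -12.05] shift now u [-0.37  6.1   3.65] shift after turn u [-5.48  2.74  3.63]
```

```bash
python3 -m jog '[[0.08,-0.04,-1,0,0,0,1],[0,0,-1,0,0,0,1],[0,0,-1,0,0,0,1],[0,0,-1,0,0,0,1],[0,0,-1,0,0,0,1]]' 
python3 -m jog '[[0,0,-1,0,0,0,1],[0,0,-1,0,0,0,1],[0,0,-1,0,0,0,1],[0,0,-1,0,0,0,1],[0,0,-1,0,0,0,1]]' 
python3 -m jog '[[0,0,-1,0,0,0,1],[0,0,-1,0,0,0,1],[0,0,0,-1,0.5,0,1],[0,0,0,-1,0.5,0,1],[0,0,0,-1,0.5,0,1]]' 
python3 -m jog '[[0,0,0,-1,0.5,0,1],[0,0,0,-1,0.5,0,1],[0,0,0,-0.48,0.24,0,1],[0,0,0,0,0,0,1]]' 
python3 -c "
from h import *
d=cam('top');print(blobs(d,'red',.129),blobs(d,'orange',.127)); d=cam('side')
cv2.imwrite('pics/s3.png',cv2.resize(d['img'][150:330,220:420],None,fx=3,fy=3)[:,:,::-1])
p=blk([[45,-95,99]])[0];go(p,4.5)"
```

```text
t: 18.52
tool_pos: [0.5025, 0.1298, 0.2024]
tool_rot: [-2.722, -1.554, 0.01]
contact_force: [-0.7, 1.3, 0.2]
opening: 0.0855
grip_force: 0.0
t: 19.15
tool_pos: [0.5025, 0.1297, 0.2024]
tool_rot: [-2.32, -2.105, 0.007]
contact_force: [0.0, -0.1, 0.6]
opening: 0.0853
grip_force: 0.0
t: 19.77
tool_pos: [0.5546, 0.0427, 0.2018]
tool_rot: [-2.131, -2.297, 0.005]
contact_force: [0.1, -0.1, -0.2]
opening: 0.0853
grip_force: 0.0
t: 20.27
tool_pos: [0.5972, -0.0282, 0.2016]
tool_rot: [-2.132, -2.295, 0.004]
contact_force: [-0.3, 0.3, -0.3]
opening: 0.0855
grip_force: 0.0
[(array([0.5028, 0.1303]), np.float64(11.2), np.int32(162), array([284.3, 252.8]))] [(array([0.6039, 0.161 ]), np.float64(95.8), np.int32(35), array([272.3, 213.8])), (array([0.6014, 0.0685]), np.float64(94.5), np.int32(36), array([308.1, 214.7]))]
tcp [ 0.5969 -0.0272  0.202 ] tilt 0.51 q [-0.17  0.01  1.7   0.    1.43 -0.25]
turn u [-0.09 -0.05 -0.04] shift now u [-0.03  0.13  3.43] shift after turn u [-0.02  0.1   3.43]
```

View pics/s3.png

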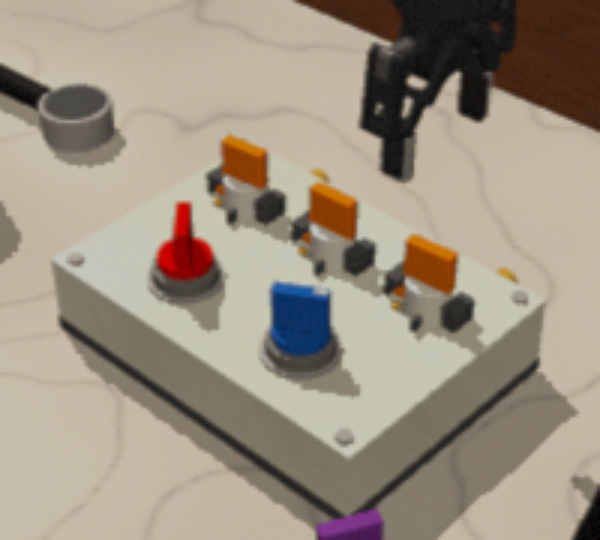

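The red knob at (183,240) is turned and down, and the blue one is still on bypass. Next I grip cart0, the cartridge at (430,265).

```bash
python3 -m jog '[[-0.09,-0.05,-0.04,-0.02,0.1,0.8,1],[0,0,0,0,0,0.9,1],[0,0,0,0,0,0.9,1],[0,0,0,0,0,0.83,1],[0,0,0,0,0,0,1]]' 
python3 -m jog '[[0,0,0,0,0,0,-1],[0,0,0,0,0,0,-1],[0,0,0,0,0,0,-1],[0,0,0,0,0,0,-1],[0,0,0,0,0,0,-1]]' 60
python3 -m jog '[[0,0,0,0,0,0,-1],[0,0,0,0,0,0,-1],[0,0,0,0,0,0,-1]]' 60
python3 -c "
from h import *
p=blk([[45,-95,99]])[0];go(p,4.5)"
```

```text
t: 21.0
tool_pos: [0.598, -0.0267, 0.097]
tool_rot: [-2.129, -2.305, 0.003]
contact_force: [-0.7, 0.0, -0.6]
opening: 0.085
grip_force: 0.0
t: 21.62
tool_pos: [0.6008, -0.0283, 0.1003]
tool_rot: [2.132, 2.305, 0.002]
contact_force: [-0.4, 0.5, 3.0]
opening: 0.011
grip_force: 60.8
t: 22.0
tool_pos: [0.6009, -0.0283, 0.1003]
tool_rot: [2.132, 2.305, 0.002]
contact_force: [-0.1, 0.2, 5.0]
opening: 0.0108
grip_force: 61.0
tcp [ 0.6009 -0.0283  0.1003] tilt 0.14 q [-0.17  0.11  1.78 -0.    1.25 -0.25]
turn u [ 0.03  0.01 -0.  ] shift now u [ 0.03 -0.03  0.04] shift after turn u [ 0.03 -0.03  0.04]
```

```bash
python3 -m jog '[[0,0,-0.9,0,0,0,-1],[0,0,-0.9,0,0,0,-1],[0,0,-0.9,0,0,0,-1],[0,0,-0.9,0,0,0,-1],[0,0,-0.9,0,0,0,-1]]' 
python3 -m jog '[[0,0,-0.9,0,0,0,-1],[0,0,-0.9,0,0,0,-1],[0,0,-0.9,0,0,0,-1],[0,0,-0.9,0,0,0,-1],[0,0,-0.9,0,0,0,-1]]' 
python3 -m jog '[[0,0,-0.9,0,0,0,-1],[0,0,-0.9,0,0,0,-1],[0,0,-0.9,0,0,0,-1],[0,0,-0.9,0,0,0,-1],[0,0,-0.9,0,0,0,-1]]' 
python3 -m jog '[[0,0,-0.9,0,0,0,-1],[0,0,-0.8,0,0,0,-1],[0,0,0,0,0,0,-1],[0,0,0,0,0,0,-1]]' 
python3 -c "
from h import *
o,M=tool(); print(o['wrist_torque']); go([.6009,-.0283,.1],4.5)"
```

```text
t: 22.62
tool_pos: [0.6019, -0.0276, 0.1003]
tool_rot: [1.637, 2.677, 0.006]
contact_force: [2.6, 1.6, 4.5]
opening: 0.0107
grip_force: 60.9
t: 23.25
tool_pos: [0.6013, -0.0279, 0.1003]
tool_rot: [1.083, 2.946, 0.002]
contact_force: [1.0, 0.8, 4.0]
opening: 0.011
grip_force: 61.1
t: 23.88
tool_pos: [0.601, -0.028, 0.1003]
tool_rot: [0.488, 3.101, 0.001]
contact_force: [-0.1, 1.2, 5.2]
opening: 0.0111
grip_force: 61.1
t: 24.38
tool_pos: [0.601, -0.028, 0.1003]
tool_rot: [0.26, 3.128, 0.0]
contact_force: [0.3, -0.1, 5.2]
opening: 0.011
grip_force: 61.2
[0.14314555 0.00326934 0.06776268]
tcp [ 0.601  -0.028   0.1003] tilt 0.14 q [-0.17  0.11  1.78  0.    1.25 -1.58]
turn u [ 0.02  0.02 15.2 ] shift now u [ 0.   -0.01  0.01] shift after turn u [-0.01 -0.    0.01]
```

```bash
python3 -m jog '[[0,0,0,0,0,-0.3,-1],[0,0,0,0,0,-0.5,-1],[0,0,0,0,0,-0.5,-1],[0,0,0,0,0,-0.5,-1],[0,0,0,0,0,-0.5,-1]]' 
python3 -m jog '[[0,0,0,0,0,-0.5,-1],[0,0,0,0,0,-0.5,-1],[0,0,0,0,0,-0.5,-1],[0,0,0,0,0,-0.5,-1],[0,0,0,0,0,0,-1]]' 
cat >> h.py <<'E'
def tub(d):
    g=d["img"].max(2); m=((g<40)*255).astype(np.uint8); m[:190]=0;m[330:]=0;m[:,395-25:]&=255;m[:,:380]=0;m[:,545:]=0
    n,l,s,c=cv2.connectedComponentsWithStats(m); i=1+np.argmax(s[1:,4]); r=cv2.minAreaRect(np.argwhere(l==i)[:,::-1].astype(np.float32))
    P=np.array([w(d,q,.06)[:2] for q in cv2.boxPoints(r)]); e=P[1]-P[0],P[2]-P[1]; L=max(e,key=np.linalg.norm)
    print("tub",P.mean(0).round(4),[np.linalg.norm(k).round(3) for k in e],"long axis deg",np.degrees(np.arctan2(L[1],L[0])).round(1))
    return P.mean(0)
E
python3 -c "
from h import *
d=cam('top'); tub(d); print(status.get_obs()['contact_force']); s=cam('side'); cv2.imwrite('pics/s4.png',s['img'][:,:,::-1]); go([.6009,-.0283,.1],4.5)"
```

```text
t: 25.0
tool_pos: [0.5995, -0.0281, 0.1695]
tool_rot: [-0.261, -3.13, 0.0]
contact_force: [0.3, -0.0, -1.1]
opening: 0.0111
grip_force: 60.1
t: 25.62
tool_pos: [0.6011, -0.0283, 0.2307]
tool_rot: [0.26, 3.126, -0.001]
contact_force: [0.0, 0.4, -1.9]
opening: 0.0108
grip_force: 60.1
tub [ 0.5004 -0.3053] [np.float64(0.178), np.float64(0.217)] long axis deg -167.0
[ 0.9159089  -0.08835841 -1.87781359]
tcp [ 0.6001 -0.0281  0.2284] tilt 0.05 q [-0.17 -0.    1.67 -0.    1.47 -1.58]
turn u [1.00e-02 1.00e-02 1.52e+01] shift now u [-0.02 -0.    4.28] shift after turn u [-0.01  0.03  4.28]
```

View pics/s4.png

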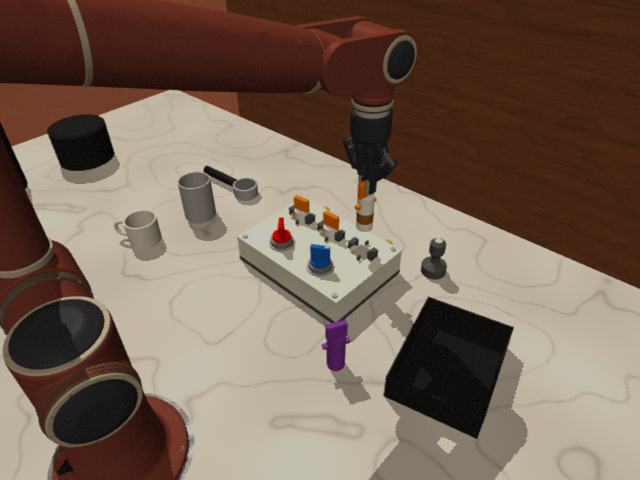

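```bash
python3 -c "
from h import *
go([.567,-.290,.096],103)"
```

```text
tcp [ 0.6001 -0.0281  0.2284] tilt 0.05 q [-0.17 -0.    1.67 -0.    1.47 -1.58]
turn u [-0.    0.01 -4.5 ] shift now u [-0.35 -8.79  4.42] shift after turn u [ 3.04 -8.26  4.41]
```

```bash
python3 -m jog '[[0,0,-0.9,0,0,0,-1],[0,0,-0.9,0,0,0,-1],[0,0,-0.9,0,0,0,-1],[0,0,-0.9,0,0,0,-1],[0,0,-0.9,0,0,0,-1]]' 
python3 -m jog '[[0,0,0,0.3,-0.82,0,-1],[0,0,0,0.3,-0.82,0,-1],[0,0,0,0.3,-0.82,0,-1],[0,0,0,0.3,-0.82,0,-1],[0,0,0,0.3,-0.82,0,-1]]' 
python3 -m jog '[[0,0,0,0.3,-0.82,0,-1],[0,0,0,0.3,-0.82,0,-1],[0,0,0,0.3,-0.82,0,-1],[0,0,0,0.3,-0.82,0,-1],[0,0,0,0.3,-0.88,0,-1]]' 
python3 -m jog '[[0,0,0,0,0,0,-1],[0,0,0,0,0,0,-1]]' 
python3 -c "
from h import *
s=cam('side'); cv2.imwrite('pics/s5.png',s['img'][150:,150:][:,:,::-1])
go([.567,-.290,.096],103)"
```

```text
t: 26.35
tool_pos: [0.5996, -0.028, 0.2272]
tool_rot: [0.359, -3.12, -0.0]
contact_force: [0.2, 0.9, -1.7]
opening: 0.011
grip_force: 60.1
t: 26.98
tool_pos: [0.5833, -0.1587, 0.2272]
tool_rot: [0.355, -3.121, -0.001]
contact_force: [1.1, 0.1, -2.3]
opening: 0.011
grip_force: 60.1
t: 27.6
tool_pos: [0.5675, -0.2903, 0.2272]
tool_rot: [0.355, -3.121, -0.002]
contact_force: [-0.7, -0.5, -0.9]
opening: 0.011
grip_force: 60.1
t: 27.85
tool_pos: [0.5679, -0.2892, 0.2276]
tool_rot: [-0.355, 3.121, 0.002]
contact_force: [0.8, 0.2, -2.4]
opening: 0.0108
grip_force: 60.1
tcp [ 0.5681 -0.289   0.2279] tilt 0.05 q [-0.59  0.08  1.59  0.    1.47 -2.39]
turn u [0.01 0.   0.  ] shift now u [ 0.04 -0.03  4.4 ] shift after turn u [ 0.04 -0.02  4.4 ]
```

View pics/s5.png

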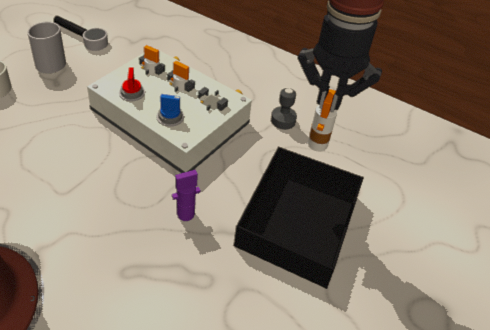

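The cartridge hangs upright at (322,130), above the tub's far end. The tub is unmoved, with its left corner still at full-frame (386,395). Lowering it in.

```bash
python3 -m jog '[[0,0,0,0.04,-0.02,0.8,-1],[0,0,0,0,0,0.9,-1],[0,0,0,0,0,0.9,-1],[0,0,0,0,0,0.9,-1],[0,0,0,0,0,0.6,-1]]' 
python3 -m jog '[[0,0,0,0,0,0.1,-1],[0,0,0,0,0,0.1,-1],[0,0,0,0,0,0.1,-1],[0,0,0,0,0,0,-1]]' 
python3 -c "
from h import *
go([.567,-.290,.096],103)"
```

```text
t: 28.52
tool_pos: [0.5669, -0.2893, 0.1038]
tool_rot: [0.357, -3.121, -0.002]
contact_force: [-0.4, -0.3, -2.1]
opening: 0.0106
grip_force: 60.1
t: 29.02
tool_pos: [0.5676, -0.2909, 0.0972]
tool_rot: [-0.355, 3.12, -0.001]
contact_force: [-0.3, 0.2, -2.2]
opening: 0.0111
grip_force: 60.0
tcp [ 0.5676 -0.2909  0.0972] tilt 0.12 q [-0.59  0.19  1.69  0.    1.25 -2.39]
turn u [-0.01  0.02 -0.  ] shift now u [0.01 0.03 0.04] shift after turn u [0.01 0.03 0.04]
```

```bash
python3 -m jog '[[0,0,0,0,0,0.07,-1],[0,0,0,0,0,0,-1]]' 
python3 -m jog '[[0,0,0,0,0,0.07,-1],[0,0,0,0,0,0,-1]]' 
python3 -m jog '[[0,0,0,0,0,0,-0.5],[0,0,0,0,0,0,-0.5],[0,0,0,0,0,0,0],[0,0,0,0,0,0,0]]'
python3 -m jog '[[0,0,0,0,0,-0.2,0],[0,0,0,0,0,-0.6,0],[0,0,0,0,0,-1,0],[0,0,0,0,0,-1,0],[0,0,0,0,0,-1,0]]'
python3 -c "
from h import *
p=blk([[45,0,99]])[0];print(p);go(p,4.5)"
```

```text
t: 29.28
tool_pos: [0.5673, -0.2907, 0.0945]
tool_rot: [-0.355, 3.12, -0.001]
contact_force: [0.2, 0.3, -2.0]
opening: 0.011
grip_force: 60.0
t: 29.52
tool_pos: [0.5677, -0.291, 0.0934]
tool_rot: [-0.355, 3.12, -0.002]
contact_force: [-1.6, 1.1, 2.8]
opening: 0.0106
grip_force: 60.7
t: 30.02
tool_pos: [0.5673, -0.2907, 0.0923]
tool_rot: [-0.355, 3.12, -0.0]
contact_force: [0.3, 0.3, -0.7]
opening: 0.0429
grip_force: 0.0
t: 30.65
tool_pos: [0.5675, -0.2909, 0.2093]
tool_rot: [-0.355, 3.119, -0.003]
contact_force: [-1.1, -0.0, 0.5]
opening: 0.0431
grip_force: 0.0
[0.602  0.0676 0.099 ]
tcp [ 0.5675 -0.2909  0.2093] tilt 0.19 q [-0.59  0.09  1.61  0.    1.44 -2.39]
turn u [-4.00e-02  1.00e-02 -1.63e+01] shift now u [-3.8  11.39  3.66] shift after turn u [-11.82  -2.08   3.68]
```

```bash
python3 -m jog '[[-0.04,0,1,0,0,0,1],[0,0,1,0,0,0,1],[0,0,1,0,0,0,1],[0,0,1,0,0,0,1],[0,0,1,0,0,0,1]]' 
python3 -m jog '[[0,0,1,0,0,0,1],[0,0,1,0,0,0,1],[0,0,1,0,0,0,1],[0,0,1,0,0,0,1],[0,0,1,0,0,0,1]]' 
python3 -m jog '[[0,0,1,0,0,0,1],[0,0,1,0,0,0,1],[0,0,1,0,0,0,1],[0,0,1,0,0,0,1],[0,0,1,0,0,0,1]]' 
python3 -m jog '[[0,0,1,0,0,0,1],[0,0,1,0,0,0,1],[0,0,1,0,0,0,1],[0,0,1,0,0,0,1],[0,0,0.7,0,0,0,1]]' 
python3 -m jog '[[0,0,0,0.9,0.16,0,1],[0,0,0,0.9,0.16,0,1],[0,0,0,0.9,0.16,0,1],[0,0,0,0.9,0.16,0,1],[0,0,0,0.9,0.16,0,1]]' 
python3 -m jog '[[0,0,0,0.9,0.16,0,1],[0,0,0,0.9,0.16,0,1],[0,0,0,0.9,0.16,0,1],[0,0,0,0.9,0.16,0,1],[0,0,0,0.9,0.16,0,1]]' 
python3 -m jog '[[0,0,0,0.9,0.16,0,1],[0,0,0,0.9,0.16,0,1],[0,0,0,0.9,0.16,0,1],[0,0,0,0.1,0,0,1],[0,0,0,0,0,0,1]]' 
python3 -c "
from h import *
p=blk([[45,0,99]])[0];print(p);go(p,4.5); d=cam('top'); tub(d); print(blobs(d,'orange',.12))
cv2.imwrite('pics/t6.png',cv2.resize(d['img'][170:330,240:520],None,fx=2.8,fy=2.8)[:,:,::-1])"
```

```text
t: 31.28
tool_pos: [0.5676, -0.2909, 0.2084]
tool_rot: [0.333, 3.122, 0.003]
contact_force: [0.3, -0.3, 0.4]
opening: 0.0852
grip_force: 0.0
t: 31.9
tool_pos: [0.5676, -0.2909, 0.2083]
tool_rot: [1.001, 2.976, 0.004]
contact_force: [0.8, 0.4, -0.9]
opening: 0.0852
grip_force: 0.0
t: 32.52
tool_pos: [0.5676, -0.2909, 0.2083]
tool_rot: [1.622, 2.689, 0.005]
contact_force: [0.0, -1.2, -0.8]
opening: 0.0852
grip_force: 0.0
t: 33.15
tool_pos: [0.5676, -0.2909, 0.2083]
tool_rot: [2.135, 2.304, 0.005]
contact_force: [-0.8, -0.0, 0.9]
opening: 0.0855
grip_force: 0.0
t: 33.78
tool_pos: [0.581, -0.1535, 0.2088]
tool_rot: [2.133, 2.306, 0.006]
contact_force: [0.2, 0.2, -0.1]
opening: 0.0854
grip_force: 0.0
t: 34.4
tool_pos: [0.5944, -0.0169, 0.2092]
tool_rot: [2.133, 2.307, 0.006]
contact_force: [-0.1, 0.0, -0.6]
opening: 0.0855
grip_force: 0.0
t: 35.02
tool_pos: [0.6019, 0.0668, 0.2086]
tool_rot: [-2.132, -2.306, -0.005]
contact_force: [0.5, -0.3, 0.4]
opening: 0.0853
grip_force: 0.0
[0.602  0.0676 0.099 ]
tcp [0.6019 0.0668 0.2086] tilt 0.18 q [-0.01  0.02  1.68  0.    1.44 -0.09]
turn u [ 0.02 -0.03 -0.  ] shift now u [ 0.02 -0.    3.65] shift after turn u [0.03 0.   3.65]
tub [ 0.5007 -0.3055] [np.float64(0.179), np.float64(0.214)] long axis deg -167.7
[(array([0.6049, 0.1632]), np.float64(94.0), np.int32(41), array([271.6, 213.8])), (array([ 0.5665, -0.2907]), np.float64(13.5), np.int32(59), array([445.6, 227.8]))]
```

View pics/t6.png

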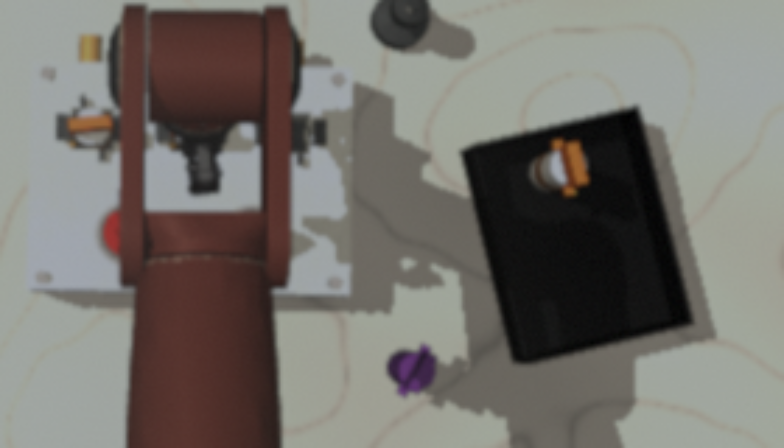

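Cart0 stands upright in the tub, with its bar at crop (572,165). Next is the middle cartridge.

```bash
python3 -m jog '[[0.02,-0.03,0,0.03,0,0.9,1],[0,0,0,0,0,0.9,1],[0,0,0,0,0,0.9,1],[0,0,0,0,0,0.9,1],[0,0,0,0,0,0,1]]' 
python3 -m jog '[[0,0,0,0,0,0,-1],[0,0,0,0,0,0,-1],[0,0,0,0,0,0,-1],[0,0,0,0,0,0,-1],[0,0,0,0,0,0,-1]]' 60
python3 -m jog '[[0,0,0,0,0,0,-1],[0,0,0,0,0,0,-1],[0,0,0,0,0,0,-1]]' 60
python3 -c "
from h import *
go([.602,.0676,.1],4.5)"
```

```text
t: 35.7
tool_pos: [0.5996, 0.0671, 0.0969]
tool_rot: [-2.131, -2.302, 0.007]
contact_force: [0.4, -0.5, 0.4]
opening: 0.085
grip_force: 0.0
t: 36.33
tool_pos: [0.6024, 0.0682, 0.1004]
tool_rot: [2.132, 2.306, 0.002]
contact_force: [1.1, 1.4, 2.0]
opening: 0.011
grip_force: 61.6
t: 36.7
tool_pos: [0.6024, 0.0682, 0.1004]
tool_rot: [2.133, 2.306, 0.002]
contact_force: [2.2, 0.4, 4.3]
opening: 0.0111
grip_force: 61.8
tcp [0.6024 0.0682 0.1004] tilt 0.07 q [-0.01  0.12  1.77  0.    1.25 -0.09]
turn u [ 0.01 -0.01 -0.  ] shift now u [-0.02 -0.02  0.01] shift after turn u [-0.02 -0.02  0.01]
```

```bash
python3 -m jog '[[0,0,-0.9,0,0,0,-1],[0,0,-0.9,0,0,0,-1],[0,0,-0.9,0,0,0,-1],[0,0,-0.9,0,0,0,-1],[0,0,-0.9,0,0,0,-1]]' 
python3 -m jog '[[0,0,-0.9,0,0,0,-1],[0,0,-0.9,0,0,0,-1],[0,0,-0.9,0,0,0,-1],[0,0,-0.9,0,0,0,-1],[0,0,-0.9,0,0,0,-1]]' 
python3 -m jog '[[0,0,-0.9,0,0,0,-1],[0,0,-0.9,0,0,0,-1],[0,0,-0.9,0,0,0,-1],[0,0,-0.9,0,0,0,-1],[0,0,-0.9,0,0,0,-1]]' 
python3 -m jog '[[0,0,-0.9,0,0,0,-1],[0,0,-0.8,0,0,0,-1],[0,0,0,0,0,0,-1],[0,0,0,0,0,0,-1]]' 
python3 -m jog '[[0,0,0,0,0,-0.3,-1],[0,0,0,0,0,-0.5,-1],[0,0,0,0,0,-0.5,-1],[0,0,0,0,0,-0.5,-1],[0,0,0,0,0,-0.5,-1]]' 
python3 -m jog '[[0,0,0,0,0,-0.5,-1],[0,0,0,0,0,-0.5,-1],[0,0,0,0,0,-0.5,-1],[0,0,0,0,0,-0.5,-1],[0,0,0,0,0,0,-1]]' 
python3 -c "
from h import *
d=cam('top'); tub(d); print(blobs(d,'orange',.12)); go([.5007,-.3055,.096],103)"
```

```text
t: 37.33
tool_pos: [0.6027, 0.0687, 0.1004]
tool_rot: [1.639, 2.68, 0.004]
contact_force: [1.9, 0.9, 4.4]
opening: 0.0107
grip_force: 61.9
t: 37.95
tool_pos: [0.6021, 0.0684, 0.1003]
tool_rot: [-1.084, -2.948, -0.002]
contact_force: [1.1, 0.7, 4.2]
opening: 0.0108
grip_force: 62.1
t: 38.58
tool_pos: [0.6018, 0.0682, 0.1004]
tool_rot: [-0.488, -3.103, -0.001]
contact_force: [1.1, 0.4, 6.0]
opening: 0.0109
grip_force: 62.2
t: 39.08
tool_pos: [0.6018, 0.0682, 0.1004]
tool_rot: [-0.26, -3.13, -0.001]
contact_force: [0.3, 0.4, 5.5]
opening: 0.0112
grip_force: 62.0
t: 39.7
tool_pos: [0.6006, 0.0681, 0.1692]
tool_rot: [-0.26, -3.127, -0.0]
contact_force: [0.0, -0.0, -2.6]
opening: 0.0107
grip_force: 60.9
t: 40.33
tool_pos: [0.6027, 0.068, 0.2308]
tool_rot: [0.26, 3.128, 0.001]
contact_force: [0.4, -0.6, -2.6]
opening: 0.0108
grip_force: 61.0
tub [ 0.518  -0.2968] [np.float64(0.178), np.float64(0.215)] long axis deg -167.3
[(array([0.6049, 0.1632]), np.float64(94.0), np.int32(41), array([271.6, 213.8])), (array([ 0.5878, -0.2815]), np.float64(13.8), np.int32(57), array([441.9, 219.7]))]
tcp [0.6021 0.068  0.2294] tilt 0.03 q [-0.01  0.01  1.66  0.    1.47 -1.42]
turn u [ 0.   0.  -4.5] shift now u [  1.27 -12.84   4.44] shift after turn u [  6.09 -11.37   4.45]
```

The tub has been knocked to (0.518, -0.297). I'll move part of the way and measure again.

```bash
python3 -m jog '[[0,0,-0.9,0,0,0,-1],[0,0,-0.9,0,0,0,-1],[0,0,-0.9,0,0,0,-1],[0,0,-0.9,0,0,0,-1],[0,0,-0.9,0,0,0,-1]]' 
python3 -m jog '[[0,0,0,0.45,-0.9,0,-1],[0,0,0,0.45,-0.9,0,-1],[0,0,0,0.45,-0.9,0,-1],[0,0,0,0.45,-0.9,0,-1],[0,0,0,0.45,-0.9,0,-1]]' 
python3 -c "
from h import *
d=cam('top'); c=tub(d); print(blobs(d,'orange',.12)); go([*c,.096],103)"
```

```text
t: 41.0
tool_pos: [0.6011, 0.068, 0.2272]
tool_rot: [0.359, -3.118, -0.001]
contact_force: [-0.0, 0.2, -3.1]
opening: 0.0112
grip_force: 60.9
t: 41.62
tool_pos: [0.5654, -0.0794, 0.2273]
tool_rot: [0.355, -3.119, -0.002]
contact_force: [0.6, -0.7, -2.8]
opening: 0.0112
grip_force: 60.8
tub [ 0.5194 -0.2968] [np.float64(0.178), np.float64(0.217)] long axis deg -167.3
[(array([0.6047, 0.1624]), np.float64(94.8), np.int32(36), array([271.9, 213.8])), (array([ 0.5855, -0.282 ]), np.float64(13.0), np.int32(58), array([442.2, 220.5]))]
tcp [ 0.5647 -0.0827  0.2273] tilt 0.26 q [-0.27 -0.07  1.74 -0.    1.47 -2.07]
turn u [-0.02 -0.05 -0.03] shift now u [ 3.04 -6.62  4.4 ] shift after turn u [ 3.08 -6.61  4.38]
```

```bash
python3 -m jog '[[-0.02,-0.05,-0.03,0.4,-0.85,0,-1],[0,0,0,0.4,-0.85,0,-1],[0,0,0,0.4,-0.85,0,-1],[0,0,0,0.4,-0.85,0,-1],[0,0,0,0.4,-0.85,0,-1]]' 
python3 -m jog '[[0,0,0,0.4,-0.85,0,-1],[0,0,0,0.4,-0.85,0,-1],[0,0,0,0.3,-0.66,0,-1],[0,0,0,0,0,0,-1],[0,0,0,0,0,0,-1]]' 
python3 -c "
from h import *
go([.5190,-.2970,.096],103)"
```

```text
t: 42.3
tool_pos: [0.5361, -0.217, 0.227]
tool_rot: [-0.359, 3.119, 0.006]
contact_force: [-0.1, -0.0, -3.4]
opening: 0.0108
grip_force: 60.8
t: 42.92
tool_pos: [0.5207, -0.2924, 0.2274]
tool_rot: [-0.359, 3.118, 0.006]
contact_force: [-0.4, 0.7, -2.1]
opening: 0.0112
grip_force: 60.9
tcp [ 0.5207 -0.2924  0.2274] tilt 0.27 q [-0.64 -0.01  1.68  0.    1.47 -2.44]
turn u [0.04 0.04 0.03] shift now u [ 0.11 -0.15  4.38] shift after turn u [ 0.09 -0.14  4.38]
```

```bash
python3 -m jog '[[0.04,0.04,0,0.09,-0.14,0.8,-1],[0,0,0,0,0,0.9,-1],[0,0,0,0,0,0.9,-1],[0,0,0,0,0,0.9,-1],[0,0,0,0,0,0.6,-1]]' 
python3 -m jog '[[0,0,0,0,0,0.1,-1],[0,0,0,0,0,0.1,-1],[0,0,0,0,0,0.1,-1],[0,0,0,0,0,0.05,-1],[0,0,0,0,0,0,-1]]' 
python3 -m jog '[[0,0,0,0,0,0.05,-1],[0,0,0,0,0,0,-1]]' 
```

```text
t: 43.55
tool_pos: [0.5189, -0.2963, 0.1032]
tool_rot: [0.361, -3.12, -0.001]
contact_force: [-0.4, 0.0, -2.6]
opening: 0.0108
grip_force: 60.8
t: 44.18
tool_pos: [0.5192, -0.2977, 0.0946]
tool_rot: [-0.359, 3.121, -0.002]
contact_force: [-0.3, 0.4, -3.2]
opening: 0.0107
grip_force: 60.7
t: 44.42
tool_pos: [0.5194, -0.2979, 0.0934]
tool_rot: [-0.359, 3.12, -0.003]
contact_force: [-0.9, 0.3, 0.3]
opening: 0.0106
grip_force: 61.3
```

```bash
python3 -m jog '[[0,0,0,0,0,0,-0.5],[0,0,0,0,0,0,-0.5],[0,0,0,0,0,0,0],[0,0,0,0,0,0,0]]'
python3 -m jog '[[0,0,0,0,0,-0.2,0],[0,0,0,0,0,-0.6,0],[0,0,0,0,0,-1,0],[0,0,0,0,0,-1,0],[0,0,0,0,0,-1,0]]'
python3 -m jog '[[0,0,1,0,0,0,1],[0,0,1,0,0,0,1],[0,0,1,0,0,0,1],[0,0,1,0,0,0,1],[0,0,1,0,0,0,1]]' 
python3 -m jog '[[0,0,1,0,0,0,1],[0,0,1,0,0,0,1],[0,0,1,0,0,0,1],[0,0,1,0,0,0,1],[0,0,1,0,0,0,1]]' 
python3 -m jog '[[0,0,1,0,0,0,1],[0,0,1,0,0,0,1],[0,0,1,0,0,0,1],[0,0,1,0,0,0,1],[0,0,1,0,0,0,1]]' 
python3 -m jog '[[0,0,1,0,0,0,1],[0,0,1,0,0,0,1],[0,0,1,0,0,0,1],[0,0,1,0,0,0,1],[0,0,0.7,0,0,0,1]]' 
python3 -c "
from h import *
p=blk([[45,95,99]])[0];print(p);go(p,4.8)"
```

```text
t: 44.92
tool_pos: [0.5192, -0.2977, 0.0929]
tool_rot: [-0.359, 3.121, -0.002]
contact_force: [0.0, 0.7, 1.4]
opening: 0.0429
grip_force: 0.0
t: 45.55
tool_pos: [0.5194, -0.2977, 0.2096]
tool_rot: [-0.359, 3.119, -0.004]
contact_force: [0.3, -0.9, -0.0]
opening: 0.0424
grip_force: 0.0
t: 46.18
tool_pos: [0.5194, -0.2977, 0.2086]
tool_rot: [0.329, 3.122, -0.003]
contact_force: [0.0, 0.4, 0.5]
opening: 0.0851
grip_force: 0.0
t: 46.8
tool_pos: [0.5194, -0.2977, 0.2086]
tool_rot: [0.997, 2.977, -0.003]
contact_force: [0.4, -0.1, -0.2]
opening: 0.0853
grip_force: 0.0
t: 47.42
tool_pos: [0.5194, -0.2978, 0.2086]
tool_rot: [1.617, 2.69, -0.002]
contact_force: [-1.1, -0.2, -0.2]
opening: 0.0851
grip_force: 0.0
t: 48.05
tool_pos: [0.5194, -0.2977, 0.2087]
tool_rot: [2.13, 2.305, -0.001]
contact_force: [-0.5, -0.6, -0.1]
opening: 0.0856
grip_force: 0.0
[0.60398953 0.16257916 0.099     ]
tcp [ 0.5194 -0.2977  0.2087] tilt 0.17 q [-0.64  0.    1.7  -0.    1.43 -0.72]
turn u [ 0.02  0.03 -0.06] shift now u [15.08  4.01  3.63] shift after turn u [15.05  4.09  3.66]
```

```bash
python3 -m jog '[[0.02,0.03,-0.06,0.95,0.25,0,1],[0,0,0,0.95,0.25,0,1],[0,0,0,0.95,0.25,0,1],[0,0,0,0.95,0.25,0,1],[0,0,0,0.95,0.25,0,1]]' 
python3 -m jog '[[0,0,0,0.95,0.25,0,1],[0,0,0,0.95,0.25,0,1],[0,0,0,0.95,0.25,0,1],[0,0,0,0.95,0.25,0,1],[0,0,0,0.95,0.25,0,1]]' 
python3 -m jog '[[0,0,0,0.95,0.25,0,1],[0,0,0,0.95,0.25,0,1],[0,0,0,0.95,0.25,0,1],[0,0,0,0.95,0.25,0,1],[0,0,0,0.95,0.25,0,1]]' 
python3 -m jog '[[0,0,0,0.8,0.34,0,1],[0,0,0,0,0,0,1],[0,0,0,0,0,0,1]]' 
python3 -c "
from h import *
p=blk([[45,95,99]])[0];go(p,4.8);d=cam('top'); tub(d); print(blobs(d,'orange',.12),blobs(d,'blue',.128))"
```

```text
t: 48.68
tool_pos: [0.5448, -0.1516, 0.2088]
tool_rot: [-2.124, -2.315, -0.001]
contact_force: [0.5, -0.5, -0.4]
opening: 0.0854
grip_force: 0.0
t: 49.3
tool_pos: [0.57, -0.0062, 0.209]
tool_rot: [-2.124, -2.315, -0.002]
contact_force: [-0.1, -0.4, 0.1]
opening: 0.0852
grip_force: 0.0
t: 49.92
tool_pos: [0.5951, 0.1391, 0.2091]
tool_rot: [-2.123, -2.315, -0.002]
contact_force: [0.8, 0.4, -0.4]
opening: 0.0854
grip_force: 0.0
t: 50.3
tool_pos: [0.6028, 0.1624, 0.2081]
tool_rot: [-2.123, -2.314, -0.0]
contact_force: [-0.5, 0.6, -0.3]
opening: 0.0856
grip_force: 0.0
tcp [0.6028 0.1624 0.2081] tilt 0.08 q [0.14 0.07 1.64 0.   1.44 0.06]
turn u [-0.01 -0.01  0.03] shift now u [-0.    0.04  3.64] shift after turn u [0.   0.04 3.64]
tub [ 0.518  -0.2968] [np.float64(0.178), np.float64(0.215)] long axis deg -167.3
[(array([ 0.5856, -0.2819]), np.float64(12.6), np.int32(57), array([442.1, 220.5])), (array([ 0.5198, -0.2967]), np.float64(14.3), np.int32(58), array([448.3, 245.6]))] [(array([0.4993, 0.0131]), np.float64(36.6), np.int32(169), array([329.8, 253.9]))]
```

Both cartridges stand in the tub, at (0.586,-0.282) and (0.520,-0.297). Now the third.

```bash
python3 -m jog '[[0,0,0,0,0.04,0.9,1],[0,0,0,0,0,0.9,1],[0,0,0,0,0,0.9,1],[0,0,0,0,0,0.9,1],[0,0,0,0,0,0,1]]' 
python3 -m jog '[[0,0,0,0,0,0,-1],[0,0,0,0,0,0,-1],[0,0,0,0,0,0,-1],[0,0,0,0,0,0,-1],[0,0,0,0,0,0,-1]]' 60
python3 -m jog '[[0,0,0,0,0,0,-1],[0,0,0,0,0,0,-1],[0,0,0,0,0,0,-1]]' 60
python3 -c "
from h import *
go([.604,.1626,.1],4.8)"
```

```text
t: 50.98
tool_pos: [0.6016, 0.1618, 0.0966]
tool_rot: [-2.121, -2.309, 0.007]
contact_force: [-0.2, 0.1, 0.6]
opening: 0.0852
grip_force: 0.0
t: 51.6
tool_pos: [0.6045, 0.1632, 0.1001]
tool_rot: [-2.123, -2.315, -0.003]
contact_force: [1.6, 0.3, 2.0]
opening: 0.0111
grip_force: 61.9
t: 51.98
tool_pos: [0.6045, 0.1632, 0.1001]
tool_rot: [-2.123, -2.314, -0.002]
contact_force: [2.9, 0.1, 3.3]
opening: 0.0109
grip_force: 62.1
tcp [0.6045 0.1632 0.1001] tilt 0.1 q [0.14 0.17 1.72 0.   1.26 0.06]
turn u [ 0.01 -0.02  0.03] shift now u [-0.02 -0.02  0.  ] shift after turn u [-0.02 -0.02  0.  ]
```

```bash
python3 -m jog '[[0,0,-0.9,0,0,0,-1],[0,0,-0.9,0,0,0,-1],[0,0,-0.9,0,0,0,-1],[0,0,-0.9,0,0,0,-1],[0,0,-0.9,0,0,0,-1]]' 
python3 -m jog '[[0,0,-0.9,0,0,0,-1],[0,0,-0.9,0,0,0,-1],[0,0,-0.9,0,0,0,-1],[0,0,-0.9,0,0,0,-1],[0,0,-0.9,0,0,0,-1]]' 
python3 -m jog '[[0,0,-0.9,0,0,0,-1],[0,0,-0.9,0,0,0,-1],[0,0,-0.9,0,0,0,-1],[0,0,-0.9,0,0,0,-1],[0,0,-0.9,0,0,0,-1]]' 
python3 -m jog '[[0,0,-0.9,0,0,0,-1],[0,0,-0.8,0,0,0,-1],[0,0,0,0,0,0,-1],[0,0,0,0,0,0,-1]]' 
python3 -m jog '[[0,0,0,0,0,-0.3,-1],[0,0,0,0,0,-0.5,-1],[0,0,0,0,0,-0.5,-1],[0,0,0,0,0,-0.5,-1],[0,0,0,0,0,-0.5,-1]]' 
python3 -m jog '[[0,0,0,0,0,-0.5,-1],[0,0,0,0,0,-0.5,-1],[0,0,0,0,0,-0.5,-1],[0,0,0,0,0,-0.5,-1],[0,0,0,0,0,0,-1]]' 
python3 -m jog '[[0,0,-0.9,0,0,-0.6,-1],[0,0,-0.9,0,0,-0.6,-1],[0,0,-0.9,0,0,-0.6,-1],[0,0,-0.9,0,0,0,-1],[0,0,-0.9,0,0,0,-1]]' 
python3 -c "
from h import *
d=cam('top'); c=tub(d); print(blobs(d,'orange',.12)); go([.4535,-.312,.096],103)"
```

```text
t: 52.6
tool_pos: [0.6042, 0.1635, 0.1]
tool_rot: [-1.628, -2.685, -0.003]
contact_force: [1.6, 1.2, 5.3]
opening: 0.0106
grip_force: 62.3
t: 53.22
tool_pos: [0.6041, 0.1635, 0.1]
tool_rot: [-1.072, -2.951, -0.003]
contact_force: [1.0, 1.6, 5.0]
opening: 0.0106
grip_force: 62.1
t: 53.85
tool_pos: [0.6038, 0.1633, 0.1]
tool_rot: [-0.476, -3.103, -0.002]
contact_force: [0.6, 0.5, 6.0]
opening: 0.0109
grip_force: 62.4
t: 54.35
tool_pos: [0.6037, 0.1633, 0.1]
tool_rot: [-0.248, -3.13, -0.002]
contact_force: [-0.8, 0.4, 5.6]
opening: 0.0109
grip_force: 62.4
t: 54.98
tool_pos: [0.6027, 0.163, 0.1688]
tool_rot: [-0.248, -3.127, -0.001]
contact_force: [0.7, 0.4, -2.9]
opening: 0.0114
grip_force: 61.3
t: 55.6
tool_pos: [0.6049, 0.1631, 0.2305]
tool_rot: [0.248, 3.13, 0.003]
contact_force: [0.7, -0.3, -1.5]
opening: 0.0109
grip_force: 61.4
t: 56.22
tool_pos: [0.6038, 0.1628, 0.2817]
tool_rot: [0.371, -3.117, -0.002]
contact_force: [0.1, -0.1, -2.1]
opening: 0.0112
grip_force: 61.1
tub [ 0.518  -0.2968] [np.float64(0.178), np.float64(0.215)] long axis deg -167.3
[(array([ 0.5856, -0.2819]), np.float64(12.6), np.int32(57), array([442.1, 220.5])), (array([ 0.5198, -0.2966]), np.float64(14.4), np.int32(59), array([448.3, 245.6]))]
tcp [0.6037 0.1628 0.2814] tilt 0.19 q [ 0.14  0.03  1.55  0.    1.56 -1.67]
turn u [ 0.02 -0.03  0.13] shift now u [  8.59 -14.21   6.18] shift after turn u [  8.44 -14.29   6.18]
```

```bash
python3 -m jog '[[0.02,-0.03,0.13,0.56,-0.95,0,-1],[0,0,0,0.56,-0.95,0,-1],[0,0,0,0.56,-0.95,0,-1],[0,0,0,0.56,-0.95,0,-1],[0,0,0,0.56,-0.95,0,-1]]' 
python3 -m jog '[[0,0,0,0.56,-0.95,0,-1],[0,0,0,0.56,-0.95,0,-1],[0,0,0,0.56,-0.95,0,-1],[0,0,0,0.56,-0.95,0,-1],[0,0,0,0.56,-0.95,0,-1]]' 
python3 -m jog '[[0,0,0,0.56,-0.95,0,-1],[0,0,0,0.56,-0.95,0,-1],[0,0,0,0.56,-0.95,0,-1],[0,0,0,0.56,-0.95,0,-1],[0,0,0,0.56,-0.95,0,-1]]' 
python3 -m jog '[[0,0,0,0,0,0.6,-1],[0,0,0,0,0,0.6,-1],[0,0,0,0,0,0.6,-1],[0,0,0,0,0,0,-1],[0,0,0,0,0,0,-1]]' 
python3 -c "
from h import *
s=cam('side'); cv2.imwrite('pics/s7.png',s['img'][150:,150:][:,:,::-1])
d=cam('top'); tub(d);go([.4537,-.3117,.096],103)"
```

```text
t: 56.9
tool_pos: [0.5532, 0.0042, 0.2814]
tool_rot: [-0.348, 3.122, 0.001]
contact_force: [-0.1, -0.2, -3.0]
opening: 0.0109
grip_force: 61.2
t: 57.52
tool_pos: [0.5029, -0.1532, 0.2813]
tool_rot: [-0.348, 3.122, 0.001]
contact_force: [0.8, -0.2, -2.6]
opening: 0.0106
grip_force: 61.2
t: 58.15
tool_pos: [0.4525, -0.3107, 0.2812]
tool_rot: [-0.348, 3.122, 0.002]
contact_force: [-0.5, 0.2, -2.8]
opening: 0.0112
grip_force: 61.2
t: 58.78
tool_pos: [0.4536, -0.3096, 0.2282]
tool_rot: [-0.351, 3.12, -0.0]
contact_force: [0.3, -0.3, -1.9]
opening: 0.0112
grip_force: 61.0
tub [ 0.5254 -0.3311] [np.float64(0.247), np.float64(0.216)] long axis deg -76.5
tcp [ 0.4538 -0.3101  0.229 ] tilt 0.16 q [-0.74 -0.13  1.79  0.    1.47 -2.53]
turn u [-0.02  0.03 -0.04] shift now u [ 0.03 -0.05  4.43] shift after turn u [ 0.02 -0.05  4.43]
```

View pics/s7.png

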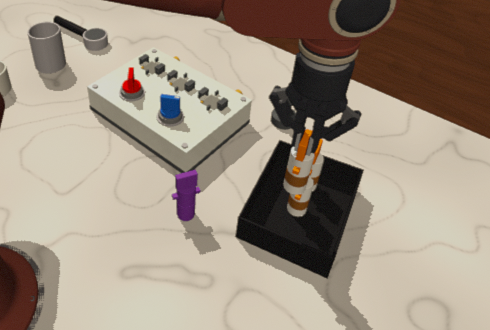

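The held cartridge at (298,170) is above the tub, and the two standing ones are behind it. Both knobs are unchanged. Lowering.

```bash
python3 -m jog '[[-0.02,0.03,0,0.02,-0.05,0.8,-1],[0,0,0,0,0,0.9,-1],[0,0,0,0,0,0.9,-1],[0,0,0,0,0,0.9,-1],[0,0,0,0,0,0.6,-1]]' 
python3 -m jog '[[0,0,0,0,0,0.1,-1],[0,0,0,0,0,0.1,-1],[0,0,0,0,0,0.1,-1],[0,0,0,0,0,0.08,-1],[0,0,0,0,0,0,-1]]' 
python3 -m jog '[[0,0,0,0,0,0.05,-1],[0,0,0,0,0,0,-1]]' 
```

```text
t: 59.5
tool_pos: [0.4529, -0.3114, 0.1044]
tool_rot: [0.35, -3.121, -0.002]
contact_force: [-0.1, -0.5, -3.7]
opening: 0.0109
grip_force: 61.2
t: 60.12
tool_pos: [0.4529, -0.3114, 0.0936]
tool_rot: [0.35, -3.121, -0.002]
contact_force: [-0.2, 0.5, -2.8]
opening: 0.0109
grip_force: 61.0
t: 60.38
tool_pos: [0.4532, -0.3116, 0.0932]
tool_rot: [0.35, -3.121, -0.002]
contact_force: [-1.7, 1.2, 5.1]
opening: 0.0109
grip_force: 62.1
```

Contact with the floor. I'll release, back off and do a final check.

```bash
python3 -m jog '[[0,0,0,0,0,0,-0.5],[0,0,0,0,0,0,-0.5],[0,0,0,0,0,0,0],[0,0,0,0,0,0,0]]'
python3 -m jog '[[0,0,0,0,0,-0.2,0],[0,0,0,0,0,-0.6,0],[0,0,0,0,0,-1,0],[0,0,0,0,0,-1,0],[0,0,0,0,0,-1,0]]'
python3 -m jog '[[0,0,0,0.1,1,-0.3,0],[0,0,0,0.1,1,-0.3,0],[0,0,0,0.1,1,0,0],[0,0,0,0.1,1,0,0],[0,0,0,0.1,1,0,0]]'
python3 -m jog '[[0,0,0,0,1,0,0],[0,0,0,0,1,0,0],[0,0,0,0,0,0,0],[0,0,0,0,0,0,0],[0,0,0,0,0,0,0]]'
python3 -c "
from h import *
d=cam('top'); tub(d); print(blobs(d,'orange',.12)); s=cam('side'); cv2.imwrite('pics/f.png',np.hstack([cv2.resize(d['img'],(400,300)),cv2.resize(s['img'],(400,300))])[:,:,::-1])"
```

```text
t: 60.88
tool_pos: [0.4528, -0.3113, 0.0919]
tool_rot: [0.349, -3.121, -0.002]
contact_force: [0.1, 0.3, 0.1]
opening: 0.0429
grip_force: 0.0
t: 61.5
tool_pos: [0.4533, -0.3117, 0.2088]
tool_rot: [0.35, -3.122, -0.0]
contact_force: [0.1, 0.2, 0.0]
opening: 0.0426
grip_force: 0.0
t: 62.12
tool_pos: [0.4052, -0.1679, 0.226]
tool_rot: [-0.349, 3.122, 0.0]
contact_force: [0.2, -0.0, -0.6]
opening: 0.0427
grip_force: 0.0
t: 62.75
tool_pos: [0.3922, -0.1108, 0.2248]
tool_rot: [0.348, -3.121, -0.002]
contact_force: [-0.5, 1.0, -0.2]
opening: 0.0427
grip_force: 0.0
tub [ 0.5147 -0.2972] [np.float64(0.179), np.float64(0.221)] long axis deg -167.3
[(array([ 0.5847, -0.2822]), np.float64(12.9), np.int32(55), array([442.2, 220.8])), (array([ 0.5196, -0.2968]), np.float64(14.0), np.int32(53), array([448.3, 245.7])), (array([ 0.4534, -0.3102]), np.float64(12.5), np.int32(56), array([454. , 271.1]))]
```

View pics/f.png

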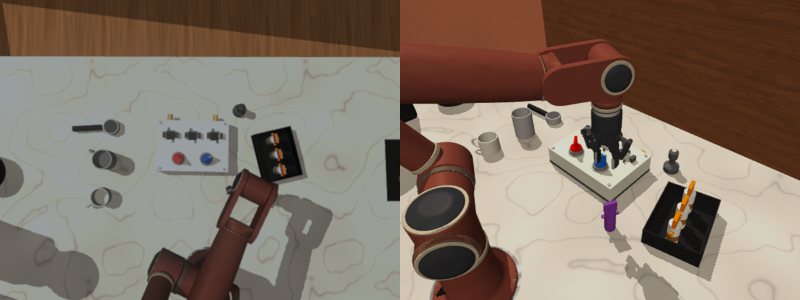

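All three cartridges stand in the tub at left panel (275,140), (279,154) and (283,169). The wells are empty, the knobs are set and nothing else has moved. Handing in.

```bash
python3 -c "
from station import finish_job
print(finish_job())"
```

```text
the job is handed in; nothing more can be done
None
```

The job is handed in: the isolator is on bypass, the vent is screwed fully in to its stop, and all three cartridges stand in the tub; the hand-in call returned no verdict.

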